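# Shut and latch the instrument case

## Task

Shut the open black instrument case and latch it, working only by pushing and gently pressing with the fingertips: push the lid down until it is fully closed without slamming it, and only then press both front latches down flat against the front of the case. Do not lift the case or shove it across the desk, and leave the things around it where they are.

Things in the scene. Friction and masses are not known exactly. Their poses are not given: they have to be found in the camera images.
- case_lid (a joint): hinge of the case's lid along its rear edge: 0 rad is fully shut, it grows as the lid opens; it starts at 0.8 to 1.15. A friction stay holds the lid at any angle; about 1 to 3 N at its free edge moves it
- case_latch0 (a joint): hinge of the latch at the case's +y end (left as seen from the robot): 0 rad is flat against the case front, it grows as the tongue swings out and up; it starts at 1.15 to 1.35, nearly level. It stays where it is put; about 1 N at its tip moves it
- case_latch1 (a joint): the same for the latch at the case's -y end (right): 0 rad is flat against the case front, starts at 1.15 to 1.35
- case: flat black instrument case, 285 (x, front to back) x 340 (y) x 60 mm (z), loose, about 2.5 kg. Origin: centre of its underside. Its -x face is the front with the latches, its +x edge has the hinge. The lid is a 15 mm deep black shell with its top face 58 mm up when shut. The front face is 135 mm ahead of the origin
- lid_hinge (a point): middle of the lid's hinge line, 138 mm behind and 43 mm above the case's origin; the axis runs along the case's y
- lid_edge (a point): middle of the lid's free edge on its outer (top) face, 273 mm from the hinge line; it moves with the lid. The outer face runs from here to the hinge, 15 mm outside the hinge line, and looks up and to the rear while the lid is open
- latch0_tip (a point): lower end of the left latch's tongue, on its outer face; moves with the latch. The tongue is a 3 mm plate 26 mm wide and 28 mm long, hung on the lid's front at 141 mm ahead of and 55 mm above the case's origin and 100 mm to its +y (lid shut)
- latch1_tip (a point): the same for the right latch, 100 mm to the case's -y
- mug: printed white mug with coffee, 84 mm across, 97 mm tall, handle to its +y; a bystander, to be left alone. Origin: centre of its underside
- sherd_1: pale flat pottery sherd, 63x63x11 mm; a bystander, to be left alone. Origin: centre of its underside
- sherd_5: pale flat pottery sherd, 70x58x15 mm; a bystander, to be left alone. Origin: centre of its underside
- brush: wooden cleaning brush lying flat, 27x188x11 mm, long side about across the desk, in front of the case; a bystander, to be left alone. Origin: centre of its underside
- loupe: small grey folding hand lens lying flat, 30x50x14 mm; a bystander, to be left alone. Origin: centre of its underside
- calibration_block: white stepped block, 45x45x36 mm; a bystander, to be left alone. Origin: centre of its underside
- battery: red and white battery standing on end, 15 mm across, 50 mm tall; a bystander, to be left alone. Origin: centre of its underside

How it is judged:
By the outcome, as a careful person would: the job done as asked, in the order asked, and still so for the second after the job is handed in, with the robot touching nothing.
It also fails if it takes over 51 s, if anything falls off the work surface, if the arm or the gripper's body presses on something with over 40 N, if the wrist force passes 120 N, or if a joint passes its speed limit or range.

## Robot

A 6-joint arm with a two-finger parallel gripper is mounted at the origin on a cart in front of the work surface, level with it; the furniture and walls round the work are solid. World frame = base frame: x ahead of the robot, y to its left, z up, the work surface at z = 0. Lengths are in m, angles in rad, forces in N, time in s.
With the tool pointing down it reaches from about 0.4 to 0.825 m from the base axis. Payload 7 kg.
Tool frame: the origin (TCP) lies on the centre line of the jaws, within the pads' length; the fingertips stand 25 mm ahead of it and the grasp point (between the pads) lies 6 mm ahead of it; z points along the fingers, y is the direction in which the jaws open and shut (so a half turn about z gives the same grasp; the last joint's range is limited). The gripper opens to 88 mm and grips with 3 to 60 N. Pads are 19 mm wide; open, the fingers measure 130 mm over their backs; the gripper's body (78 mm by 193 mm) begins 47 mm behind the grasp point.
Start: joints at [-0.935, 0.359, 0.012, 0, -1.224, -0.288], TCP at [0.23, -0.635, 0.252] pointing down, gripper open.
Joint ranges: [-3.07, 3.07], [-1.43, 2.12], [-1.02, 1.25], [-3.03, 1.67], [-3.05, -0], [-3.03, 3.03]. Speed limits (rad/s): [2.39, 2.39, 3.01, 3.14, 3.14, 3.14].

## Interface

Orientations are given as [roll, pitch, yaw] about the fixed x, y, z axes, in that order (R = Rz(yaw) Ry(pitch) Rx(roll)).
In Python, from station import * gives the robot as it stands. The module is installed in compiled form; this text tells all that it offers.
- The arm moves only by the tool step_arm, never from a script. Its argument "commands" is text: rows parted by semicolons, each of 6 numbers parted by spaces: the shift along the tool's x, y, z in mm, then the turn, a rotation vector about the tool's x, y, z in rad. A call has 1 to 8 rows; each row shifts and turns the commanded pose from where the row before left it, along the tool's axes as they then stand; what a row does not reach is not made up. A row lasts 1/8 s, in which the tool goes at most 62.5 mm and 10.7 degrees, less where a joint would pass 70% of its speed; a pose out of reach is approached as far as the arm can. A call is refused whole if a number of a shift passes 62.5 or a number of a turn 0.188, either way. A call with a gripper value outside its range is refused whole. "jaw" is the finger opening in mm, from 0 to 87.6, set as the call begins (left out, the last holds). The fingers move at their own pace and stop on an object; "grip_force" is the grip in N (left out, the last holds). Time passes only in rows, so rows that do not move let the fingers close. It gives the time, the measured TCP pose, the force and the opening at its end, in the units of the state.
- get_state(): the state, without advancing time (a new reading comes with each control period).
- grab_frame(name): name is "scene" or "side" or "wrist"; returns a dict with "frame" (480x640x3 uint8, red, green, blue), "fovy" (degrees; the focal length in pixels is half the picture's height over the tangent of half this angle, whatever the lens; pixels are square), "cx", "cy" (the principal point, pixels), "rvec" (rotation vector, rad) and "tvec" (3), from world to camera coordinates, as OpenCV has them; the wrist camera has in their place "tool_from_camera" (4x4, takes a point from camera to tool coordinates, whose origin is the TCP and whose axes are the flange's). Camera axes: x right, y down, z forward; pixel columns grow to the right and rows downward; lengths in m; the calibration is good to about 2 mm. A picture is of the moment at which its call begins: read the wrist's pose just before it. There is no depth.
- job_done(): hands the job in, once; it reports no verdict.
Trained networks look in a picture, given as the dict that the camera call returned (one of the last four; its "shot" number tells which), for a name from the list of things; names that differ only in an ending like _2 or _b are one class to them, and where a whole thing is asked for, a point or a joint stands for the part that bears it (a point fixed in the world has none). Each returns a list of dicts, best first, with "conf" (0 to 1); they miss things now and then, are a little off and sometimes report something else, mostly with a low value. They report only what shows in the picture. A call takes as long as a camera call.
- recognise(picture, name): "pixel" ([column, row] in pixels, amid what is visible of it).
The state is a dict: "t": time; "q": joint angles; "qd": joint speeds; "joint_efforts": joint torques, N m; "eef_pos": TCP position; "ee_rot": TCP orientation; "force": force on the tool from outside, world axes, zero at the start; "moment": the same for the moment, N m; "width": finger opening in m.
Only numpy, scipy, OpenCV 4.12 (cv2) and the standard library are available. Lean on these libraries where they do the work, as an engineer would, in place of code of your own. Each camera call takes 0.05 s, during which the arm holds its last target.

## Working session

There is one attempt and no reset: what is moved stays moved. The work goes in short steps, Python scripts to look and compute and a tool call to move; the robot and the scene stay as the last step left them, time stands still between calls to the robot, and variables do not carry over. Pictures are saved under pics/ and viewed, and the job is handed in when it is done.

Besides the shell and the picture viewer there is one more tool, called after "Request:" in YAML: its name, and indented under it one key for each argument. step_arm: Moves the arm, as the interface text tells. Its arguments: {"type":"object","properties":{"commands":{"type":"string"},"jaw":{"type":"number"},"grip_force":{"type":"number"}},"required":["commands"]}

```bash
mkdir -p pics; cat > h.py <<'E'
from station import *
import numpy as np, cv2
from scipy.spatial.transform import Rotation as R
def save(p,n): cv2.imwrite('pics/'+n,p['frame'][:,:,::-1])
def K(p):
    f=240/np.tan(np.radians(p['fovy'])/2); return np.array([[f,0,p['cx']],[0,f,p['cy']],[0,0,1]])
def proj(p,X):
    return cv2.projectPoints(np.array(X,float).reshape(-1,3),np.array(p['rvec'],float),np.array(p['tvec'],float),K(p),None)[0].reshape(-1,2)
def ray(p,px):
    Rm=cv2.Rodrigues(np.array(p['rvec'],float))[0]; t=np.array(p['tvec'],float).ravel()
    d=Rm.T@np.linalg.inv(K(p))@np.array([px[0],px[1],1.]); return -Rm.T@t,d
def atz(p,px,z):
    o,d=ray(p,px); return o+d*(z-o[2])/d[2]
def tri(p,a,q,b):
    o1,d1=ray(p,a);o2,d2=ray(q,b);d1/=np.linalg.norm(d1);d2/=np.linalg.norm(d2)
    s=np.linalg.lstsq(np.c_[d1,-d2],o2-o1,rcond=None)[0]
    A=o1+d1*s[0];B=o2+d2*s[1];return (A+B)/2,np.linalg.norm(A-B)
E
python3 - <<'E'
from h import *
s=get_state(); print(s['t'],s['eef_pos'],s['ee_rot'],s['force'],s['width'])
a=grab_frame('scene');b=grab_frame('side')
save(a,'scene0.png');save(b,'side0.png')
for n in ['case','lid_hinge','lid_edge','latch0_tip','latch1_tip','mug','brush','battery','loupe','calibration_block','sherd_1','sherd_5']:
    r=[recognise(p,n) for p in (a,b)]
    print(n,[[(np.round(x['pixel']),round(x['conf'],2)) for x in q[:2]] for q in r])
    if r[0] and r[1]: print('  ',tri(a,r[0][0]['pixel'],b,r[1][0]['pixel']))
for p in(a,b): print(ray(p,(320,240)),p['fovy'])
print(get_state()['t'])
E
```

```text
0.0 [ 0.22988991 -0.63417741  0.25062874] [ 3.13996027e+00 -1.22172235e-04 -2.79391270e+00] [ 0.34425472 -0.57080723 -0.183923  ] 0.08790374911019108
case [[(array([321., 205.]), 0.68)], [(array([275., 255.]), 0.56)]]
   (array([0.63519497, 0.21348305, 0.08885363]), np.float64(0.04161465801405205))
lid_hinge [[(array([323., 171.]), 0.63)], [(array([256., 225.]), 0.78), (array([386., 206.]), 0.58)]]
   (array([0.67003837, 0.22410865, 0.17299162]), np.float64(0.014964805074564531))
lid_edge [[(array([324., 170.]), 0.9), (array([352., 342.]), 0.42)], [(array([254., 227.]), 0.6)]]
   (array([0.67489663, 0.22788849, 0.17187476]), np.float64(0.019868411507693414))
latch0_tip [[(array([273., 126.]), 0.51)], [(array([290., 195.]), 0.38)]]
   (array([0.56034865, 0.27075595, 0.29680926]), np.float64(0.0030425242534009396))
latch1_tip [[(array([273., 125.]), 0.71)], [(array([268., 156.]), 0.42)]]
   (array([0.58872561, 0.26377834, 0.33709691]), np.float64(0.09357981259693535))
mug [[], [(array([310., 346.]), 0.98)]]
brush [[(array([238., 300.]), 0.58)], [(array([386., 275.]), 0.7)]]
   (array([
[... 280 characters left out ...]
.]), 0.17)], [(array([374., 236.]), 0.53)]]
   (array([ 0.38290891, -0.01368672,  0.00404904]), np.float64(0.006957160489542234))
calibration_block [[(array([402., 360.]), 0.96), (array([325., 171.]), 0.69)], [(array([384., 207.]), 0.64)]]
   (array([ 0.37834694, -0.19213662,  0.00492298]), np.float64(0.007910176279975355))
sherd_1 [[], [(array([378., 312.]), 0.61), (array([272., 256.]), 0.2)]]
sherd_5 [[], [(array([378., 312.]), 0.61), (array([272., 256.]), 0.2)]]
(array([-0.29289772, -0.56307162,  0.59802603]), array([ 0.69669778,  0.57067478, -0.43481453])) 47.07446805452025
(array([0.30313752, 1.13107122, 0.83161696]), array([ 0.17147666, -0.78575298, -0.59441314])) 54.75547846066226
1.3
```

View pics/scene0.png

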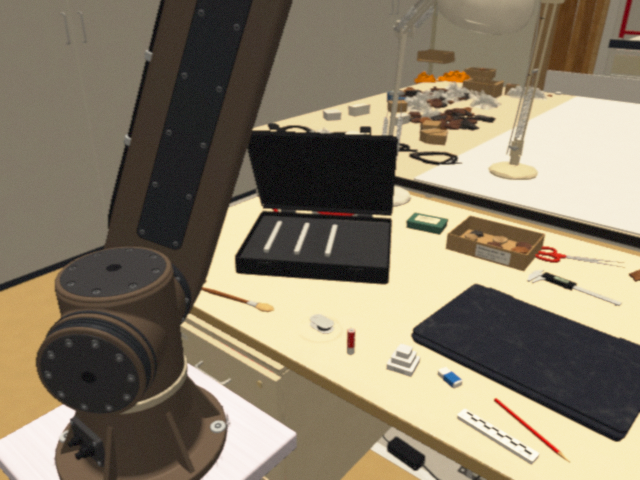

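View pics/side0.png

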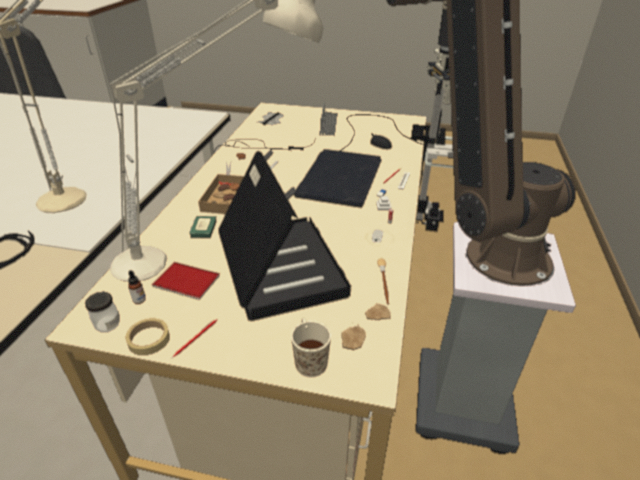

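```bash
python3 - <<'E'
import cv2
a=cv2.imread('pics/scene0.png')[120:290,225:415];b=cv2.imread('pics/side0.png')[145:325,210:360]
import numpy as np
f=lambda x:np.clip(255*(x/255.)**0.5,0,255).astype('uint8')
cv2.imwrite('pics/za.png',cv2.resize(f(a),None,fx=3.5,fy=3.5,interpolation=2));cv2.imwrite('pics/zb.png',cv2.resize(f(b),None,fx=3.3,fy=3.3,interpolation=2))
E
```

```text
(no output)
```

View pics/za.png

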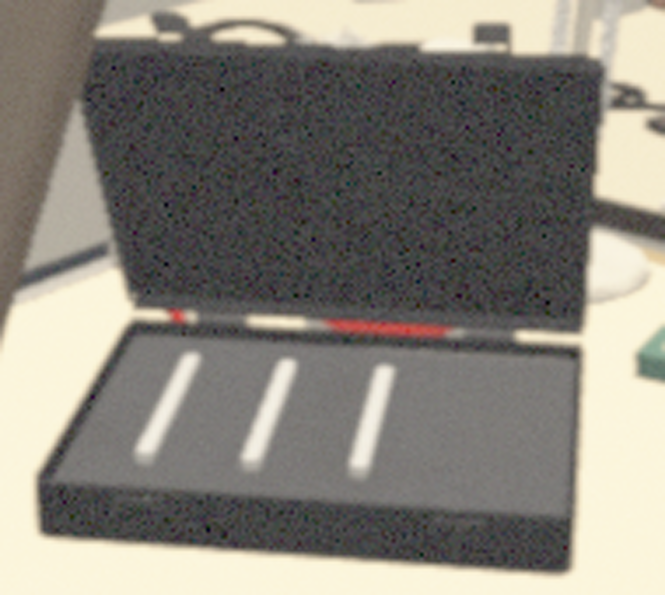

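View pics/zb.png

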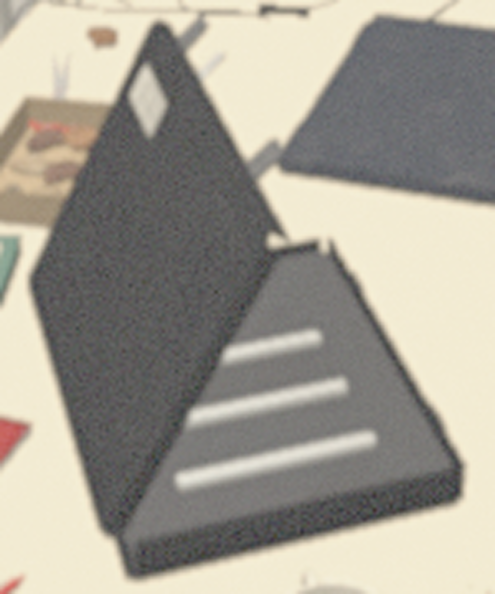

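```bash
cat > fit.py <<'E'
from h import *
from scipy.optimize import least_squares
def lid(u,y,w,th): return [.138-u*np.cos(th)+w*np.sin(th),y,.043+u*np.sin(th)+w*np.cos(th)]
def world(c,P): 
    P=np.array(P); cc,s=np.cos(c[2]),np.sin(c[2]); return np.array([c[0]+cc*P[0]-s*P[1],c[1]+s*P[0]+cc*P[1],P[2]])
E
python3 - <<'E'
from fit import *
a=grab_frame('scene');b=grab_frame('side')
A=lambda x,y:(225+x/3.5,120+y/3.5);B=lambda x,y:(210+x/3.3,145+y/3.3)
obs=[(a,A(43,533),lambda t:(-.135,.17,0)),(a,A(570,570),lambda t:(-.135,-.17,0)),
(a,A(42,485),lambda t:(-.135,.17,.043)),(a,A(570,515),lambda t:(-.135,-.17,.043)),
(a,A(600,58),lambda t:lid(.273,-.17,.015,t)),(a,A(605,70),lambda t:lid(.273,-.17,.0,t)),
(b,B(460,500),lambda t:(-.135,.17,0)),(b,B(462,465),lambda t:(-.135,.17,.043)),(b,B(132,577),lambda t:(.138,.17,0)),
(b,B(332,240),lambda t:(-.135,-.17,.043)),
(b,B(160,22),lambda t:lid(.273,-.17,.015,t)),(b,B(33,280),lambda t:lid(0,-.17,.015,t)),(b,B(105,528),lambda t:lid(0,.17,.015,t))]
def res(c): return np.concatenate([proj(p,world(c,f(c[3])))[0]-np.array(q) for p,q,f in obs])
r=least_squares(res,[.6,.2,0,1.],loss='soft_l1'); print(r.x); print(res(r.x).reshape(-1,2).round(1))
c=r.x
for n,P in dict(edge=lid(.273,0,.015,c[3]),edgeR=lid(.273,-.17,.015,c[3]),edgeL=lid(.273,.17,.015,c[3]),hinge=[.138,0,.043]).items(): print(n,world(c,P).round(3))
E
```

```text
[0.61362577 0.18405806 0.55131259 1.03001264]
[[-3.4  1.5]
 [ 0.6  2.5]
 [-4.4 -2. ]
 [ 1.8  0.5]
 [ 1.9 -0.3]
 [ 0.2  1.4]
 [ 2.   1. ]
 [ 2.2 -0.8]
 [-2.6  2.6]
 [-0.2 -2.7]
 [-0.1 -2.3]
 [-2.7  0.2]
 [-1.7  3.8]]
edge [0.622 0.189 0.285]
edgeR [0.711 0.045 0.285]
edgeL [0.533 0.334 0.285]
hinge [0.731 0.256 0.043]
```

```bash
python3 - <<'E'
from fit import *
a=grab_frame('scene');b=grab_frame('side')
A=lambda x,y:(225+x/3.5,120+y/3.5);B=lambda x,y:(210+x/3.3,145+y/3.3)
obs=[(a,A(43,533),lambda t,h:(-.135,h,0)),(a,A(570,570),lambda t,h:(-.135,-h,0)),
(a,A(42,485),lambda t,h:(-.135,h,.042)),(a,A(570,515),lambda t,h:(-.135,-h,.042)),
(a,A(600,60),lambda t,h:lid(.273,-h,.015,t)),(a,A(605,70),lambda t,h:lid(.273,-h,.0,t)),
(b,B(460,500),lambda t,h:(-.135,h,0)),(b,B(462,465),lambda t,h:(-.135,h,.042)),(b,B(132,577),lambda t,h:(.135,h,0)),
(b,B(332,240),lambda t,h:(-.135,-h,.042)),
(b,B(160,22),lambda t,h:lid(.273,-h,.015,t)),(b,B(33,280),lambda t,h:lid(0,-h,.015,t)),(b,B(105,528),lambda t,h:lid(0,h,.015,t))]
def res(c): return np.concatenate([proj(p,world(c,f(c[3],c[4])))[0]-np.array(q) for p,q,f in obs])
r=least_squares(res,[.6,.2,0,1.,.17],loss='soft_l1'); print(r.x); print(res(r.x).reshape(-1,2).round(1))
c=r.x;h=c[4];t=c[3]
np.save('c.npy',c)
for n,P in dict(edge=lid(.273,0,.015,c[3]),edgeR=lid(.273,-h,.015,c[3]),edgeL=lid(.273,h,.015,c[3]),hinge=[.138,0,.043]).items(): print(n,world(c,P).round(3))
def latch(y,a,L=.028,w=.012):
    # latch hinge at lid-local u=.279,w=.012 ; a=0 points -w, opens out +u
    u0,w0=.279,.012
    return [lid(u0,y+s*.013,w0,t) for s in(-1,1)]+[lid(u0+L*np.sin(a),y+s*.013,w0-L*np.cos(a),t) for s in(1,-1)]
polys=[[(-.135,h,0),(-.135,-h,0),(.135,-h,0),(.135,h,0)],[(-.135,h,.042),(-.135,-h,.042),(.135,-h,.042),(.135,h,.042)],[lid(0,h,.015,t),lid(0,-h,.015,t),lid(.273,-h,.015,t),lid(.273,h,.015,t)],latch(.1,1.25),latch(-.1,1.25)]
for p,n,cr in((a,'oa.png',(225,100)),(b,'ob.png',(210,145))):
    im=p['frame'][:,:,::-1].copy(); im=im[cr[1]:cr[1]+190,cr[0]:cr[0]+200]; im=cv2.resize((255*(im/255.)**.5).astype('uint8'),None,fx=3,fy=3)
    for q in polys:
        x=((np.array([proj(p,world(c,P))[0] for P in q])-cr)*3).astype(int); cv2.polylines(im,[x],True,(0,255,0),1)
    cv2.imwrite('pics/'+n,im)
E
```

```text
[0.61511752 0.18197786 0.5527592  1.02847431 0.16441948]
[[ 0.3  1.8]
 [-0.8  2.3]
 [-0.6 -1.3]
 [ 0.4  0.7]
 [ 0.5 -0.9]
 [-1.3  1.4]
 [ 0.8 -1.1]
 [ 0.9 -2.5]
 [-2.   0.1]
 [-0.1 -1.9]
 [ 0.2 -1.7]
 [-2.7  0.9]
 [-2.3  1.5]]
edge [0.624 0.187 0.285]
edgeR [0.71  0.047 0.285]
edgeL [0.537 0.327 0.285]
hinge [0.733 0.254 0.043]
```

```bash
python3 -c "
import cv2,numpy as np
cv2.imwrite('pics/oo.png',cv2.resize(np.hstack([cv2.imread('pics/oa.png'),cv2.imread('pics/ob.png')]),(800,380)))"
```

```text
(no output)
```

View pics/oo.png

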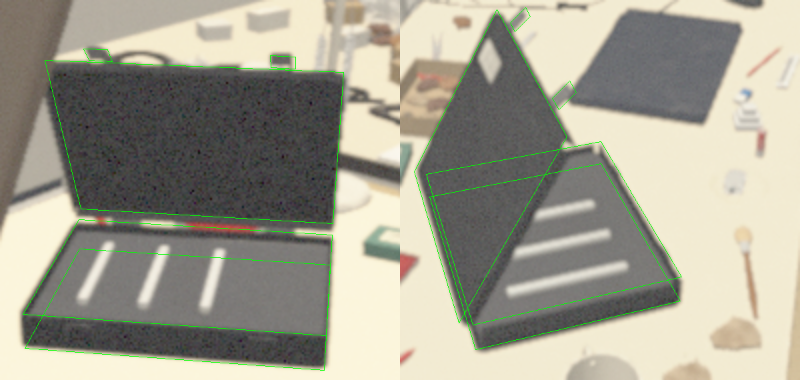

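```bash
python3 - <<'E'
from h import *
a=grab_frame('scene');b=grab_frame('side')
print('base',atz(b,(138,262),0),atz(a,(400,195),0))
print('elbow',tri(a,(398,30),b,(128,88)))
for pa in((487,10),(440,0),(520,15)): print('head',tri(a,pa,b,(295,20)))
print('mug base',atz(b,(310,366),0),'sherds',atz(b,(353,337),.01),atz(b,(378,312),.01))
c=np.load('c.npy'); print(proj(a,[.44,.19,.03]))
E
```

```text
base [1.02356148 0.24956135 0.        ] [1.06038323 0.23579582 0.        ]
elbow (array([0.94820344, 0.20782994, 0.47858036]), np.float64(0.012335306675852826))
head (array([ 0.65184555, -0.14765639,  0.55652366]), np.float64(0.026606747513338073))
head (array([ 0.63072376, -0.07088071,  0.57118619]), np.float64(0.028683507627054412))
head (array([ 0.6659865 , -0.19851064,  0.54827227]), np.float64(0.022335842559998858))
mug base [0.46297326 0.49423125 0.        ] sherds [0.38290722 0.398676   0.01      ] [0.33584086 0.30480855 0.01      ]
[[265.05069422 266.32538066]]
```

Request:
step_arm:
  commands: "0 0 0 0 0 -0.103; 0 0 0 0 0 -0.102; -20 12 -15 0 0 0; -40 28 -20 0 0 0; -45 30 -20 0 0 0; -45 30 -20 0 0 0; -45 30 -20 0 0 0; -45 30 -10 0 0 0"
  jaw: 0
  grip_force: 5

```text
t: 2.6
eef_pos: [0.3509, -0.3703, 0.3588]
ee_rot: [-3.139, 0.002, -2.59]
force: [1.5, -0.3, -0.4]
width: 0.0131
```

Request:
step_arm:
  commands: "-40 38 -2 0 0 0; -40 38 -2 0 0 0; -40 38 -2 0 0 0; -40 38 -2 0 0 0; -40 38 -2 0 0 0; -40 38 -2 0 0 0; -40 38 -2 0 0 0; -40 38 -2 0 0 0"

```text
t: 3.6
eef_pos: [0.4624, 0.0566, 0.3739]
ee_rot: [-3.141, 0.002, -2.589]
force: [0.9, -0.5, 0.2]
width: 0.0005
```

```bash
cat > cs.py <<'E'
from fit import *
c=np.load('c.npy')
def st():
    s=get_state(); p=np.array(s['eef_pos']); Rm=R.from_euler('xyz',s['ee_rot']).as_matrix()
    tip=p+.025*Rm[:,2]
    f=lambda X:(np.r_[np.array([[np.cos(c[2]),np.sin(c[2])],[-np.sin(c[2]),np.cos(c[2])]])@(X[:2]-c[:2]),X[2]])
    F=np.array(s['force']); Fc=np.r_[np.array([[np.cos(c[2]),np.sin(c[2])],[-np.sin(c[2]),np.cos(c[2])]])@F[:2],F[2]]
    print('t',round(s['t'],2),'TCP',p.round(4),'tip in case mm',(1000*f(tip)).round(1),'Fcase',Fc.round(2),'rot',np.round(s['ee_rot'],3),'w',round(s['width'],4),'q',np.round(s['q'],2)); return s
E
python3 -c "
from cs import *
st()
a=grab_frame('scene');save(a,'s1.png')"
```

```text
t 3.6 TCP [0.4624 0.0566 0.3739] tip in case mm [-195.7  -26.6  348.9] Fcase [ 0.53 -0.9   0.17] rot [-3.141e+00  2.000e-03 -2.589e+00] w 0.0005 q [ 0.55 -0.06 -0.21  0.   -1.41 -1.56]
```

View pics/s1.png

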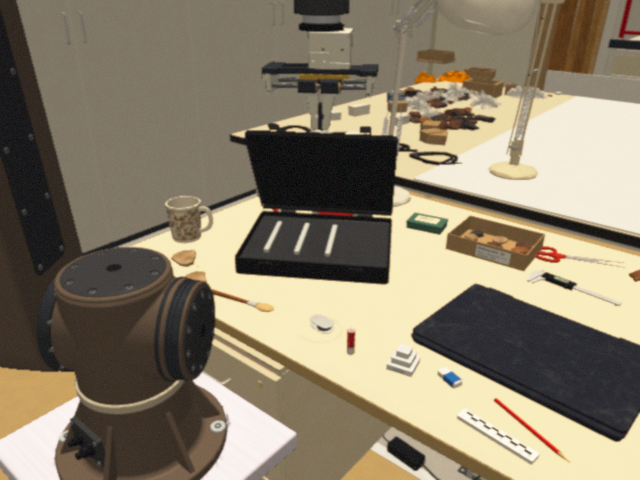

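Request:
step_arm:
  commands: "-30 4 0 0 0 0; -35 4 0 0 0 0; -35 4 0 0 0 0; -35 4 0 0 0 0; -35 4 0 0 0 0; -35 4 0 0 0 0; -35 3 0 0 0 0; -20 0 5 0 0 0"

```text
t: 4.65
eef_pos: [0.6705, 0.2154, 0.368]
ee_rot: [-3.142, 0.001, -2.59]
force: [0.3, -0.5, -0.1]
width: 0.0007
```

```bash
python3 -c "
from cs import *
st()
a=grab_frame('scene');save(a,'s2.png');b=grab_frame('side');save(b,'b2.png')
cv2.imwrite('pics/m2.png',cv2.resize(np.hstack([a['frame'][:300,150:470],b['frame'][60:360,150:470]])[:,:,::-1],(800,375)))"
```

```text
t 4.65 TCP [0.6705 0.2154 0.368 ] tip in case mm [ 64.7  -0.6 343. ] Fcase [-0.03 -0.57 -0.08] rot [-3.142e+00  1.000e-03 -2.590e+00] w 0.0007 q [ 0.59  0.37  0.28  0.   -1.49 -1.61]
```

View pics/m2.png

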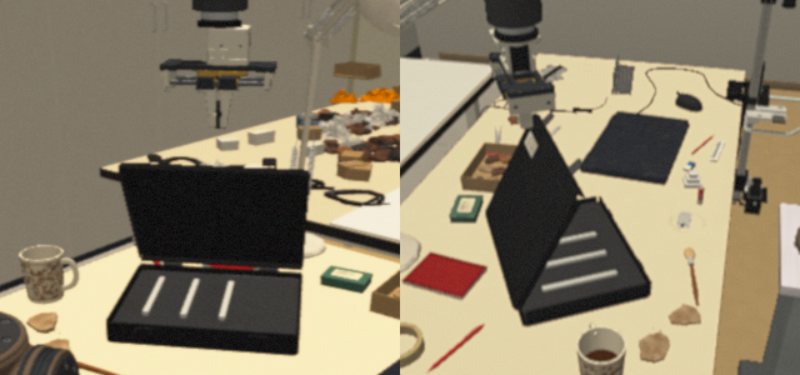

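```bash
python3 -c "
from cs import *
a=grab_frame('scene');b=grab_frame('side')
T=world(c,[.0647,0,.343]);
for p in (a,b): print(proj(p,T),proj(p,world(c,lid(.273,0,.015,c[3]))), proj(p,world(c,lid(.273,c[4],.015,c[3]))),proj(p,world(c,lid(.273,-c[4],.015,c[3]))))
"
```

```text
[[324.3196647  100.92361023]] [[320.83378879 133.23435831]] [[247.35063246 130.29386372]] [[396.90562048 136.27844108]]
[[249.80562434 159.57475254]] [[274.15290213 178.20584751]] [[293.51123999 213.52457926]] [[258.65886272 149.93741734]]
```

```bash
cat > arc.py <<'E'
from cs import *
import sys
u=.258
th=np.r_[np.linspace(1.07,.15,19),.11,.08,.055,.035,.02,.01,0,-.005]
P=np.array([[lid(u,0,.015,t)[0]+.0095,0,lid(u,0,.015,t)[2]] for t in th])*1000
print(np.c_[th,P[:,[0,2]]].round(2)[[0,8,16,24]])
d=np.diff(P,axis=0)
print('; '.join('%.1f 0 %.1f 0 0 0'%(-x[0],-x[2]) for x in d))
E
python3 arc.py
```

```text
[[ 1.0700e+00  3.6790e+01  2.7652e+02]
 [ 6.6000e-01 -4.6930e+01  2.1325e+02]
 [ 2.5000e-01 -9.8590e+01  1.2191e+02]
 [ 1.0000e-02 -1.1034e+02  6.0580e+01]]
11.8 0 6.0 0 0 0; 11.5 0 6.6 0 0 0; 11.1 0 7.1 0 0 0; 10.7 0 7.7 0 0 0; 10.3 0 8.2 0 0 0; 9.9 0 8.7 0 0 0; 9.4 0 9.2 0 0 0; 9.0 0 9.7 0 0 0; 8.4 0 10.2 0 0 0; 7.9 0 10.6 0 0 0; 7.4 0 11.0 0 0 0; 6.8 0 11.3 0 0 0; 6.2 0 11.7 0 0 0; 5.6 0 12.0 0 0 0; 5.0 0 12.2 0 0 0; 4.4 0 12.5 0 0 0; 3.7 0 12.7 0 0 0; 3.1 0 12.8 0 0 0; 1.9 0 10.2 0 0 0; 1.2 0 7.7 0 0 0; 0.8 0 6.4 0 0 0; 0.5 0 5.1 0 0 0; 0.3 0 3.9 0 0 0; 0.2 0 2.6 0 0 0; 0.2 0 2.6 0 0 0; 0.1 0 1.3 0 0 0
```

Request:
step_arm:
  commands: "0 0 20 0 0 0; 0 0 25 0 0 0; 0 0 20 0 0 0; 10 0 3 0 0 0; 10 0 0 0 0 0; 5 0 0 0 0 0"

```text
t: 5.6
eef_pos: [0.6484, 0.2003, 0.3016]
ee_rot: [-3.141, 0.003, -2.589]
force: [0.2, -0.6, -0.0]
width: 0.0005
```

```bash
python3 -c "
from cs import *
st()"
```

```text
t 5.6 TCP [0.6484 0.2003 0.3016] tip in case mm [ 38.   -1.9 276.6] Fcase [-0.2  -0.63 -0.01] rot [-3.141e+00  3.000e-03 -2.589e+00] w 0.0005 q [ 0.59  0.34  0.1   0.   -1.33 -1.6 ]
```

Request:
step_arm:
  commands: "6 0 3 0 0 0; 6 0 3 0 0 0; 6 0 3.3 0 0 0; 6 0 3.3 0 0 0; 11.1 0 7.1 0 0 0; 10.7 0 7.7 0 0 0"

```text
t: 6.35
eef_pos: [0.6091, 0.1762, 0.2714]
ee_rot: [3.142, -0.0, -2.589]
force: [1.5, 0.1, 0.4]
width: 0.0006
```

```bash
python3 -c "
from cs import *
st()
b=grab_frame('side');save(b,'b3.png')"
```

```text
t 6.35 TCP [0.6091 0.1762 0.2714] tip in case mm [ -8.1  -1.8 246.4] Fcase [ 1.31 -0.73  0.35] rot [ 3.142 -0.    -2.589] w 0.0006 q [ 0.59  0.28 -0.05 -0.   -1.24 -1.61]
```

View pics/b3.png

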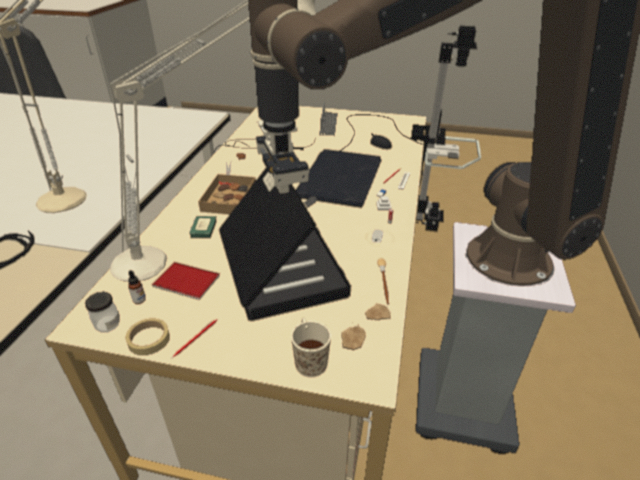

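Request:
step_arm:
  commands: "10.3 0 7.6 0 0 0; 9.9 0 8.3 0 0 0; 9.4 0 9 0 0 0; 9 0 9.5 0 0 0; 8.4 0 10.0 0 0 0; 7.9 0 10.5 0 0 0; 7.4 0 11 0 0 0; 6.8 0 11.3 0 0 0"

```text
t: 7.4
eef_pos: [0.5506, 0.1401, 0.1942]
ee_rot: [-3.142, -0.0, -2.589]
force: [1.5, 0.7, 0.8]
width: 0.0003
```

```bash
python3 -c "
from cs import *
st()
a=grab_frame('scene');save(a,'s4.png')"
```

```text
t 7.4 TCP [0.5506 0.1401 0.1942] tip in case mm [-76.9  -1.8 169.2] Fcase [ 1.66 -0.15  0.78] rot [-3.142 -0.    -2.589] w 0.0003 q [ 0.59  0.23 -0.31  0.   -1.03 -1.61]
```

View pics/s4.png

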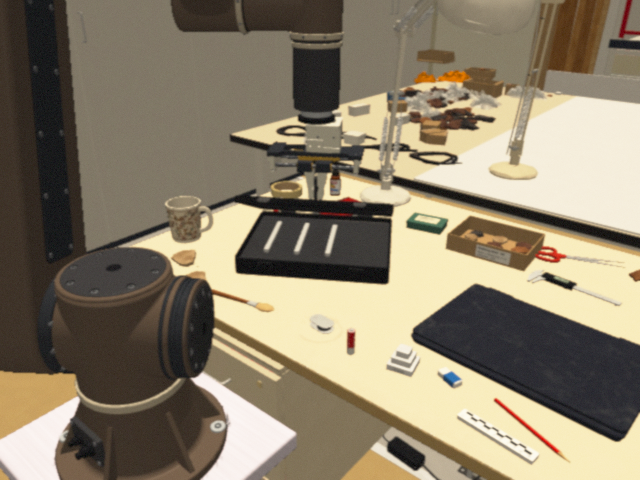

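Request:
step_arm:
  commands: "6.2 0 11.7 0 0 0; 5.6 0 12.0 0 0 0; 5 0 12.2 0 0 0; 4.4 0 12 0 0 0; 3.7 0 12 0 0 0; 3 0 12 0 0 0; 1.9 0 10 0 0 0"

```text
t: 8.32
eef_pos: [0.5254, 0.1246, 0.1122]
ee_rot: [3.142, -0.0, -2.589]
force: [0.7, 0.2, 1.4]
width: 0.0003
```

```bash
python3 -c "
from cs import *
st()"
```

```text
t 8.32 TCP [0.5254 0.1246 0.1122] tip in case mm [-106.5   -1.7   87.2] Fcase [ 0.71 -0.17  1.42] rot [ 3.142 -0.    -2.589] w 0.0003 q [ 0.6   0.27 -0.47 -0.   -0.83 -1.61]
```

29 mm left to the shut height of 58 mm; slowing down.

Request:
step_arm:
  commands: "1 0 6 0 0 0; 0.5 0 5 0 0 0; 0.3 0 4 0 0 0; 0 0 3 0 0 0; 0 0 3 0 0 0; 0 0 2 0 0 0; 0 0 2 0 0 0; 0 0 1.5 0 0 0"

```text
t: 9.32
eef_pos: [0.5241, 0.1238, 0.0865]
ee_rot: [3.142, -0.0, -2.589]
force: [-0.7, -1.8, 0.9]
width: 0.0005
```

```bash
python3 -c "
from cs import *
st()"
```

```text
t 9.32 TCP [0.5241 0.1238 0.0865] tip in case mm [-108.    -1.8   61.5] Fcase [-1.6  -1.17  0.92] rot [ 3.142 -0.    -2.589] w 0.0005 q [ 0.6   0.31 -0.5  -0.   -0.77 -1.61]
```

Request:
step_arm:
  commands: "0 0 1 0 0 0; 0 0 1 0 0 0; 0 0 1 0 0 0; 0 0 0 0 0 0"

```text
t: 9.82
eef_pos: [0.5242, 0.1238, 0.0838]
ee_rot: [-3.142, 0.0, -2.589]
force: [-2.3, -0.9, 3.9]
width: 0.0004
```

```bash
python3 -c "
from cs import *
st()"
```

```text
t 9.82 TCP [0.5242 0.1238 0.0838] tip in case mm [-107.9   -1.7   58.8] Fcase [-2.45  0.5   3.86] rot [-3.142  0.    -2.589] w 0.0004 q [ 0.6   0.31 -0.5   0.   -0.76 -1.61]
```

Request:
step_arm:
  commands: "0 0 0.7 0 0 0; 0 0 0.7 0 0 0; 0 0 0 0 0 0"

```text
t: 10.2
eef_pos: [0.5242, 0.1238, 0.0836]
ee_rot: [-3.141, 0.001, -2.588]
force: [-6.1, -1.4, 17.2]
width: 0.0007
```

```bash
python3 -c "
from cs import *
st()
b=grab_frame('side');save(b,'b5.png')"
```

```text
t 10.2 TCP [0.5242 0.1238 0.0836] tip in case mm [-107.9   -1.8   58.6] Fcase [-5.95  2.04 17.18] rot [-3.141e+00  1.000e-03 -2.588e+00] w 0.0007 q [ 0.6   0.31 -0.5   0.   -0.76 -1.61]
```

View pics/b5.png

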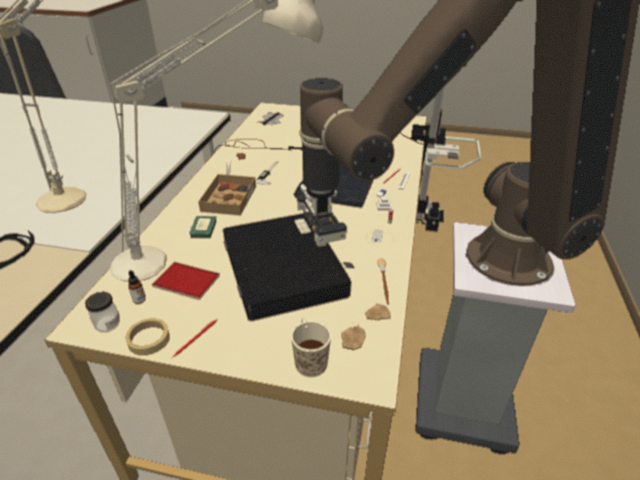

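Request:
step_arm:
  commands: "0 0 -1 0 0 0; 0 0 -4 0 0 0; 0 0 -20 0 0 0; 0 0 -30 0 0 0; 0 0 -30 0 0 0; 0 0 -30 0 0 0"

```text
t: 11.0
eef_pos: [0.5242, 0.1239, 0.1981]
ee_rot: [3.142, 0.0, -2.589]
force: [0.2, -0.1, 0.7]
width: 0.0003
```

```bash
python3 -c "
from cs import *
s=st()
w=grab_frame('wrist');a=grab_frame('scene');b=grab_frame('side')
save(w,'w6.png')
h=c[4]
def latch(y,al,L=.028):
    return [(-.141,y-.013,.055),(-.141,y+.013,.055)]+[(-.141-L*np.sin(al),y+k*.013,.055-L*np.cos(al)) for k in(1,-1)]
polys=[[(-.135,h,0),(-.135,-h,0),(.135,-h,0),(.135,h,0)],[(-.135,h,.058),(-.135,-h,.058),(.135,-h,.058),(.135,h,.058)],latch(.1,1.25),latch(-.1,1.25)]
o=[]
for p,cr in((a,(225,170)),(b,(200,190))):
    im=p['frame'][:,:,::-1].copy()[cr[1]:cr[1]+140,cr[0]:cr[0]+190]; im=cv2.resize((255*(im/255.)**.5).astype('uint8'),None,fx=4,fy=4)
    raw=im.copy()
    for q in polys:
        x=((np.array([proj(p,world(c,P))[0] for P in q])-cr)*4).astype(int); cv2.polylines(im,[x],True,(0,255,0),1)
    o.append(np.hstack([raw,im]))
cv2.imwrite('pics/o6.png',cv2.resize(np.vstack(o),(800,600)))
for n in ['latch0_tip','latch1_tip']:
  print(n,[(x['pixel'],x['conf']) for p in(a,b) for x in recognise(p,n)[:2]])
"
```

```text
t 11.0 TCP [0.5242 0.1239 0.1981] tip in case mm [-107.9   -1.7  173.1] Fcase [ 0.14 -0.24  0.69] rot [ 3.142  0.    -2.589] w 0.0003 q [ 0.6   0.18 -0.37 -0.   -1.03 -1.61]
latch0_tip [([263.7, 260.1], 0.52), ([385.1, 205.6], 0.62), ([346.3, 266.6], 0.42)]
latch1_tip [([263.1, 258.6], 0.75), ([356.4, 262.4], 0.64), ([323.3, 224.6], 0.46)]
```

View pics/o6.png

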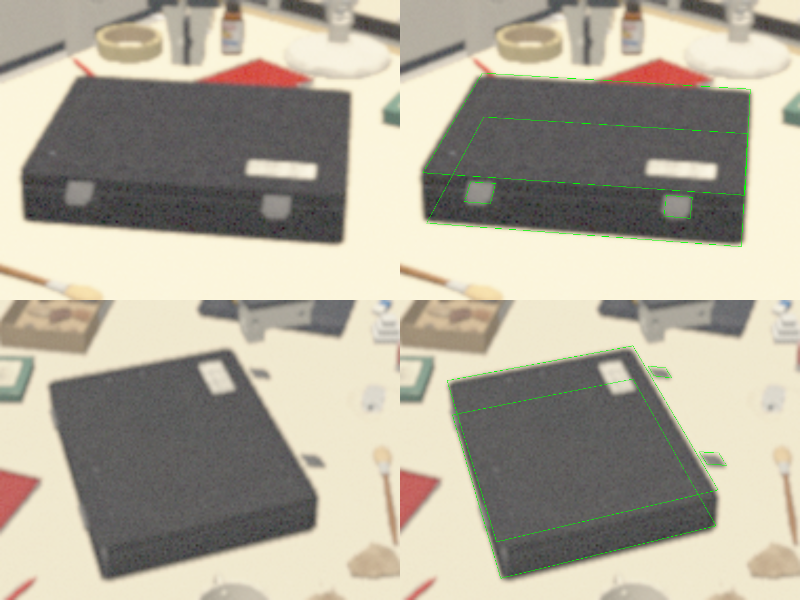

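View pics/w6.png

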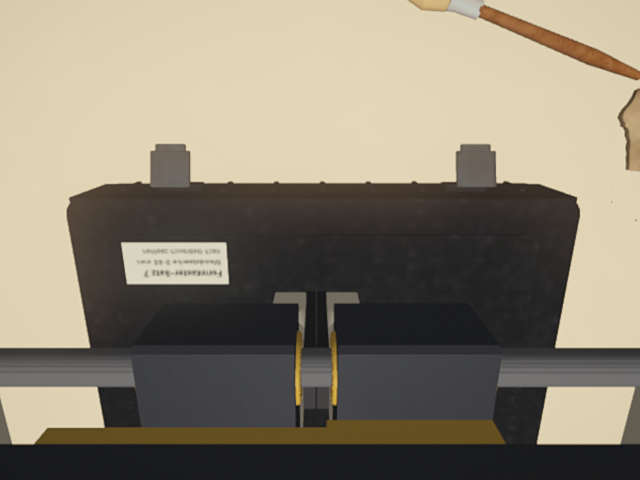

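```bash
python3 -c "
from cs import *
s=st(); w=grab_frame('wrist')
f=240/np.tan(np.radians(w['fovy'])/2); T=np.array(w['tool_from_camera'])
Rm=R.from_euler('xyz',s['ee_rot']).as_matrix(); p=np.array(s['eef_pos'])
M=np.array([[np.cos(c[2]),np.sin(c[2])],[-np.sin(c[2]),np.cos(c[2])]])
for px,z in [((151,187),.057),((190,187),.057),((155,145),.047),((185,145),.047),((457,187),.057),((496,187),.057),((463,145),.047),((492,145),.047),((68,197),.058),((578,197),.058),((110,184),.0),((535,184),.0)]:
    d=T[:3,:3]@np.array([(px[0]-w['cx'])/f,(px[1]-w['cy'])/f,1]); o=T[:3,3]
    d=Rm@d;o=p+Rm@o; X=o+d*(z-o[2])/d[2]; print(px,z,(1000*np.r_[M@(X[:2]-c[:2]),z]).round(1))
"
```

```text
t 11.35 TCP [0.5237 0.1236 0.1962] tip in case mm [-108.5   -1.7  171.2] Fcase [-0.67 -0.44 -0.08] rot [ 3.141e+00 -2.000e-03 -2.589e+00] w 0.0003 q [ 0.6   0.18 -0.37 -0.   -1.02 -1.61]
(151, 187) 0.057 [-140.3 -108.2   57. ]
(190, 187) 0.057 [-140.3  -83.    57. ]
(155, 145) 0.047 [-166.  -106.3   47. ]
(185, 145) 0.047 [-166.   -86.8   47. ]
(457, 187) 0.057 [-140.1   89.2   57. ]
(496, 187) 0.057 [-140.1  114.4   57. ]
(463, 145) 0.047 [-165.9   93.8   47. ]
(492, 145) 0.047 [-165.9  112.7   47. ]
(68, 197) 0.058 [-134.  -162.1   58. ]
(578, 197) 0.058 [-133.7  168.    58. ]
(110, 184) 0.0 [-132.4 -161.9    0. ]
(535, 184) 0.0 [-132.2  168.9    0. ]
```

Request:
step_arm:
  commands: "0 0 0 0 -0.175 0; 0 0 0 0 -0.175 0; 23 -20 4 0 0 0; 23 -25 8 0 0 0; 23 -25 10 0 0 0; 23 -25 11 0 0 0; 0 0 0 0 0 0"

```text
t: 12.28
eef_pos: [0.5089, 0.0017, 0.1326]
ee_rot: [3.14, 0.346, -2.592]
force: [0.6, 0.2, 0.6]
width: 0.0004
```

```bash
cat > latch.py <<'E'
from cs import *
s=st()
ph=.35; s_=20.;o=2.5
al=np.array([1.5,1.35,1.2,1.05,.9,.75,.6,.45,.32,.2,.1,.03,0])
Q=np.c_[-141-s_*np.sin(al)-o*np.cos(al),55-s_*np.cos(al)+o*np.sin(al)]
T=Q+[-8.9,-3.2]
print(T[[0,-1]].round(1))
d=np.diff(T,axis=0)
print('; '.join('%.1f 0 %.1f 0 0 0'%(-.94*x-.343*z,.343*x-.94*z) for x,z in d))
E
python3 latch.py
```

```text
t 12.28 TCP [0.5089 0.0017 0.1326] tip in case mm [-176.6  -97.7  109.1] Fcase [ 0.59 -0.17  0.57] rot [ 3.14   0.346 -2.592] w 0.0004 q [ 0.33  0.07 -0.67 -0.16 -0.5  -1.22]
[[-170.    52.9]
 [-152.4   31.8]]
1.0 0 2.9 0 0 0; 0.5 0 3.0 0 0 0; 0.1 0 3.0 0 0 0; -0.4 0 3.0 0 0 0; -0.8 0 2.9 0 0 0; -1.2 0 2.8 0 0 0; -1.6 0 2.5 0 0 0; -1.7 0 2.0 0 0 0; -1.8 0 1.6 0 0 0; -1.6 0 1.2 0 0 0; -1.2 0 0.7 0 0 0; -0.5 0 0.3 0 0 0
```

Request:
step_arm:
  commands: "3 0 15 0 0 0; 3 0 15 0 0 0; 3 0 13 0 0 0; 3 0 9 0 0 0; 1 0 4 0 0 0"

```text
t: 12.9
eef_pos: [0.5159, 0.0073, 0.0768]
ee_rot: [3.141, 0.349, -2.589]
force: [-0.3, 0.3, 0.4]
width: 0.0008
```

```bash
python3 -c "
from cs import *
s=st()"
```

```text
t 12.9 TCP [0.5159 0.0073 0.0768] tip in case mm [-167.6  -96.5   53.3] Fcase [-0.08  0.35  0.41] rot [ 3.141  0.349 -2.589] w 0.0008 q [ 0.33  0.18 -0.7  -0.22 -0.36 -1.16]
```

Request:
step_arm:
  commands: "0.5 0 3 0 0 0; 0.1 0 3 0 0 0; -0.4 0 3 0 0 0; -0.8 0 2.9 0 0 0"

```text
t: 13.4
eef_pos: [0.5197, 0.0095, 0.0664]
ee_rot: [3.141, 0.35, -2.589]
force: [-1.6, -2.0, 0.1]
width: 0.0005
```

```bash
python3 -c "
from cs import *
s=st();a=grab_frame('scene');b=grab_frame('side')
cv2.imwrite('pics/m7.png',cv2.resize(np.hstack([a['frame'][150:300,230:430],b['frame'][170:320,230:430]])[:,:,::-1],(800,300)))"
```

```text
t 13.4 TCP [0.5197 0.0095 0.0664] tip in case mm [-163.2  -96.7   42.9] Fcase [-2.43 -0.89  0.09] rot [ 3.141  0.35  -2.589] w 0.0005 q [ 0.33  0.2  -0.69 -0.23 -0.34 -1.15]
```

View pics/m7.png

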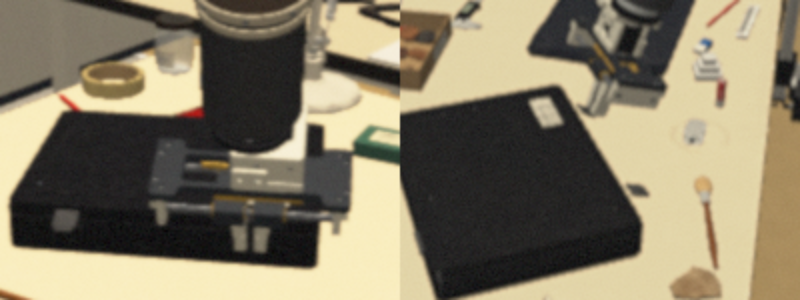

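Request:
step_arm:
  commands: "-1 0 2.9 0 0 0; -1.2 0 2.8 0 0 0; -1.6 0 2.5 0 0 0; -1.7 0 2 0 0 0"

```text
t: 14.0
eef_pos: [0.5274, 0.0142, 0.0586]
ee_rot: [3.141, 0.35, -2.589]
force: [-1.7, -1.2, 1.2]
width: 0.0007
```

```bash
python3 -c "
from cs import *
s=st()"
```

```text
t 14.0 TCP [0.5274 0.0142 0.0586] tip in case mm [-154.2  -96.7   35.1] Fcase [-2.09 -0.13  1.22] rot [ 3.141  0.35  -2.589] w 0.0007 q [ 0.34  0.23 -0.68 -0.23 -0.32 -1.14]
```

Request:
step_arm:
  commands: "-0.5 0 2 0 0 0; -1 0 1 0 0 0; -1 0 0.4 0 0 0; 0 0 0 0 0 0"

```text
t: 14.5
eef_pos: [0.5306, 0.0161, 0.0567]
ee_rot: [-3.141, 0.35, -2.589]
force: [-1.5, -0.5, 0.2]
width: 0.0009
```

```bash
python3 -c "
from cs import *
s=st()"
```

```text
t 14.5 TCP [0.5306 0.0161 0.0567] tip in case mm [-150.5  -96.8   33.2] Fcase [-1.51  0.33  0.19] rot [-3.141  0.35  -2.589] w 0.0009 q [ 0.34  0.24 -0.68 -0.24 -0.32 -1.14]
```

Request:
step_arm:
  commands: "-1 0 0.4 0 0 0; 0 0 0 0 0 0; -0.5 0 0.2 0 0 0; 0 0 0 0 0 0"

```text
t: 15.0
eef_pos: [0.5317, 0.0169, 0.0565]
ee_rot: [3.142, 0.35, -2.589]
force: [-1.4, -1.2, 1.2]
width: 0.0005
```

```bash
python3 -c "
from cs import *
s=st()"
```

```text
t 15.0 TCP [0.5317 0.0169 0.0565] tip in case mm [-149.1  -96.7   33. ] Fcase [-1.84 -0.25  1.22] rot [ 3.142  0.35  -2.589] w 0.0005 q [ 0.34  0.24 -0.68 -0.23 -0.32 -1.15]
```

Request:
step_arm:
  commands: "-0.6 0 0.2 0 0 0; 0 0 0 0 0 0; -0.6 0 0.2 0 0 0; 0 0 0 0 0 0"

```text
t: 15.5
eef_pos: [0.5323, 0.0173, 0.0564]
ee_rot: [3.141, 0.349, -2.589]
force: [-4.2, -3.8, 3.2]
width: 0.0003
```

```bash
python3 -c "
from cs import *
s=st();a=grab_frame('scene')
cv2.imwrite('pics/m8.png',cv2.resize(a['frame'][170:300,230:430][:,:,::-1],(800,520),interpolation=2))"
```

```text
t 15.5 TCP [0.5323 0.0173 0.0564] tip in case mm [-148.4  -96.7   32.9] Fcase [-5.6  -1.    3.23] rot [ 3.141  0.349 -2.589] w 0.0003 q [ 0.34  0.24 -0.68 -0.23 -0.32 -1.15]
```

View pics/m8.png

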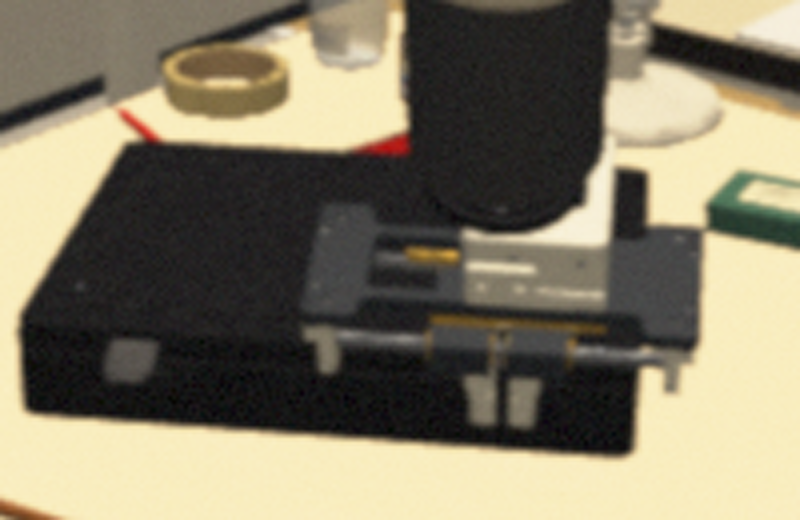

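Request:
step_arm:
  commands: "3 0 -1 0 0 0; 10 0 -4 0 0 0; 12 0 -4 0 0 0; -7 10 19 0 0 0; -7 30 -57 0 0 0; -7 40 -19 0 0 0; 0 40 0 0 0 0; 0 40 0 0 0 0"

```text
t: 16.55
eef_pos: [0.4284, 0.1398, 0.1178]
ee_rot: [3.136, 0.349, -2.591]
force: [-73.8, -48.3, -62.5]
width: 0.0004
```

```bash
python3 -c "
from cs import *
s=st();a=grab_frame('scene');w=grab_frame('wrist');b=grab_frame('side')
cv2.imwrite('pics/m9.png',np.hstack([cv2.resize(a['frame'][170:300,230:430],(400,260)),cv2.resize(b['frame'][170:320,200:400],(400,260))])[:,:,::-1]);save(w,'w9.png')"
```

```text
t 16.55 TCP [0.4284 0.1398 0.1178] tip in case mm [-172.5   62.2   94.3] Fcase [-88.21  -2.37 -62.53] rot [ 3.136  0.349 -2.591] w 0.0004 q [ 0.8  -0.05 -1.02  0.3  -0.27 -2.1 ]
```

View pics/m9.png

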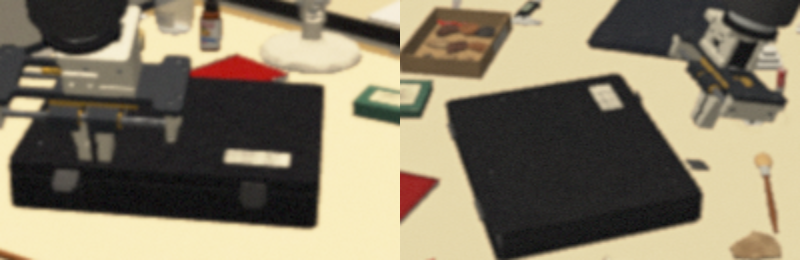

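View pics/w9.png

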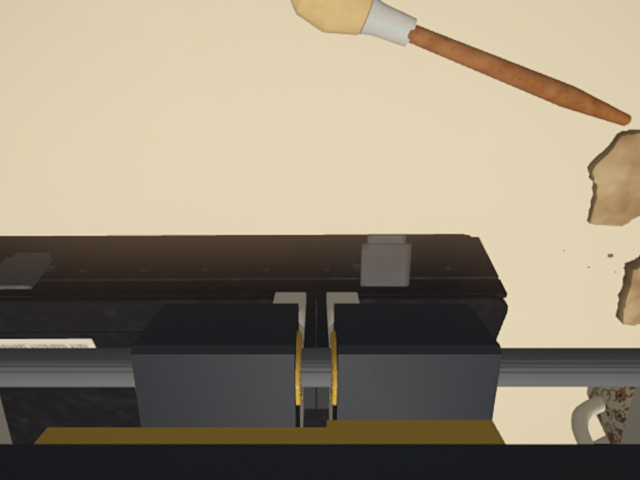

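Request:
step_arm:
  commands: "0 -15 0 0 0 0; 0 -15 0 0 0 0"

```text
t: 16.95
eef_pos: [0.444, 0.1118, 0.1163]
ee_rot: [3.138, 0.346, -2.589]
force: [-0.0, 0.1, 0.5]
width: 0.0004
```

```bash
python3 -c "
from cs import *
s=st();print(s['joint_efforts'])"
```

```text
t 16.95 TCP [0.444  0.1118 0.1163] tip in case mm [-174.    30.2   92.7] Fcase [0.02 0.06 0.54] rot [ 3.138  0.346 -2.589] w 0.0004 q [ 0.72 -0.02 -0.95  0.17 -0.3  -1.89]
[  2.50562221 -19.71962392  19.56964195   5.43910593   1.20706536
  -1.33431561]
```

Request:
step_arm:
  commands: "0 0 0 0 0.175 0; 0 0 0 0 0.175 0; 0 20 0 0 0 0; 0 25 0 0 0 0; 0 27 0 0 0 0; 0 0 0 0 0 0"

```text
t: 17.7
eef_pos: [0.4059, 0.1742, 0.1166]
ee_rot: [3.138, -0.004, -2.587]
force: [0.6, -1.1, -0.5]
width: 0.0003
```

```bash
python3 -c "
from cs import *
s=st()
w=grab_frame('wrist');save(w,'w10.png')"
```

```text
t 17.7 TCP [0.4059 0.1742 0.1166] tip in case mm [-182.3  103.3   91.6] Fcase [-0.04 -1.22 -0.47] rot [ 3.138 -0.004 -2.587] w 0.0003 q [ 0.85  0.12 -0.66 -0.01 -0.8  -1.86]
```

View pics/w10.png

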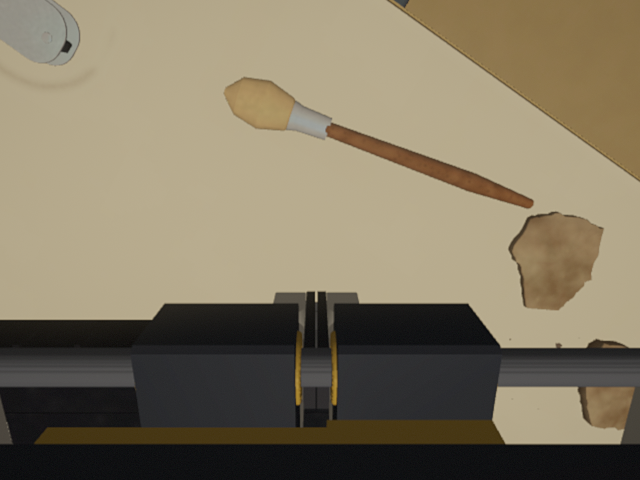

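Request:
step_arm:
  commands: "0 0 0 0 -0.175 0; 0 0 0 0 0 0; -1 0 12 0 0 0; -1 0 12 0 0 0; 0 0 8 0 0 0; 0 0 3 0 0 0"

```text
t: 18.5
eef_pos: [0.4138, 0.1781, 0.0825]
ee_rot: [3.139, 0.171, -2.589]
force: [-1.0, 0.7, 0.4]
width: 0.0002
```

```bash
python3 - <<'E'
from cs import *
s=st()
al=np.array([1.5,1.35,1.2,1.05,.9,.75,.6,.45,.32,.2,.1,.03,0]);o=1;s_=20
Q=np.c_[-141-s_*np.sin(al)-o*np.cos(al),55-s_*np.cos(al)+o*np.sin(al)]
T=Q+[-9.4,-1.65]
print(T[[0,-1]].round(1))
d=np.diff(T,axis=0)
print('; '.join('%.1f 0 %.1f 0 0 0'%(-.985*x-.174*z,.174*x-.985*z) for x,z in d))
E
```

```text
t 18.5 TCP [0.4138 0.1781 0.0825] tip in case mm [-169.1  102.5   57.8] Fcase [-0.48  1.14  0.44] rot [ 3.139  0.171 -2.589] w 0.0002 q [ 0.89  0.1  -0.87  0.12 -0.45 -2.01]
[[-170.4   52.9]
 [-151.4   33.4]]
0.2 0 3.0 0 0 0; -0.2 0 3.0 0 0 0; -0.7 0 2.9 0 0 0; -1.1 0 2.8 0 0 0; -1.5 0 2.6 0 0 0; -1.9 0 2.4 0 0 0; -2.2 0 2.0 0 0 0; -2.1 0 1.5 0 0 0; -2.1 0 1.1 0 0 0; -1.9 0 0.7 0 0 0; -1.3 0 0.4 0 0 0; -0.6 0 0.1 0 0 0
```

Request:
step_arm:
  commands: "1 0 3 0 0 0; 0.5 0 2 0 0 0; 0.2 0 3 0 0 0; -0.2 0 3 0 0 0; -0.7 0 2.9 0 0 0; -1.1 0 2.8 0 0 0; -1.5 0 2.6 0 0 0; -1.9 0 2.4 0 0 0"

```text
t: 19.5
eef_pos: [0.4199, 0.1825, 0.0619]
ee_rot: [3.138, 0.171, -2.588]
force: [-1.6, -0.8, 1.0]
width: 0.0005
```

```bash
python3 -c "
from cs import *
s=st()"
```

```text
t 19.5 TCP [0.4199 0.1825 0.0619] tip in case mm [-161.6  103.    37.3] Fcase [-1.77  0.2   0.96] rot [ 3.138  0.171 -2.588] w 0.0005 q [ 0.88  0.15 -0.88  0.14 -0.38 -2.03]
```

Request:
step_arm:
  commands: "-2.2 0 2 0 0 0; -2.1 0 1.5 0 0 0; -2.1 0 0.9 0 0 0; -1.9 0 0.4 0 0 0; -1.5 0 0.3 0 0 0; 0 0 0 0 0 0"

```text
t: 20.25
eef_pos: [0.429, 0.1882, 0.0589]
ee_rot: [3.138, 0.172, -2.588]
force: [-1.7, -1.3, -1.5]
width: 0.0008
```

```bash
python3 -c "
from cs import *
s=st()"
```

```text
t 20.25 TCP [0.429  0.1882 0.0589] tip in case mm [-150.8  103.1   34.3] Fcase [-2.1  -0.24 -1.48] rot [ 3.138  0.172 -2.588] w 0.0008 q [ 0.87  0.17 -0.86  0.14 -0.38 -2.02]
```

Corner at about -141.4; latch1 seated near -139.5. Nudging in.

Request:
step_arm:
  commands: "-1 0 0.2 0 0 0; 0 0 0 0 0 0; -0.6 0 0.1 0 0 0; 0 0 0 0 0 0"

```text
t: 20.75
eef_pos: [0.4301, 0.1888, 0.0588]
ee_rot: [3.138, 0.171, -2.588]
force: [-3.0, -1.6, -0.4]
width: 0.0005
```

```bash
python3 -c "
from cs import *
s=st()"
```

```text
t 20.75 TCP [0.4301 0.1888 0.0588] tip in case mm [-149.6  103.1   34.1] Fcase [-3.41  0.26 -0.37] rot [ 3.138  0.171 -2.588] w 0.0005 q [ 0.87  0.17 -0.86  0.14 -0.38 -2.01]
```

Request:
step_arm:
  commands: "-0.5 0 0.1 0 0 0; 0 0 0 0 0 0; -0.3 0 0 0 0 0; 0 0 0 0 0 0"

```text
t: 21.25
eef_pos: [0.4302, 0.1888, 0.0587]
ee_rot: [3.139, 0.17, -2.588]
force: [-8.5, -1.0, 2.4]
width: 0.0005
```

```bash
python3 -c "
from cs import *
s=st()"
```

```text
t 21.25 TCP [0.4302 0.1888 0.0587] tip in case mm [-149.5  103.    34. ] Fcase [-7.76  3.67  2.39] rot [ 3.139  0.17  -2.588] w 0.0005 q [ 0.87  0.17 -0.86  0.14 -0.38 -2.01]
```

Request:
step_arm:
  commands: "2 0 0 0 0 0; 5 0 -1 0 0 0; 6 0 -1 0 0 0; 0 0 0 0 0.17 0; 0 0 -20 0 0 0; 0 -10 -40 0 0 0; 0 -30 -40 0 0 0; 0 -40 -20 0 0 0"

```text
t: 22.25
eef_pos: [0.4631, 0.1143, 0.181]
ee_rot: [3.138, 0.006, -2.586]
force: [1.0, 0.3, -0.8]
width: 0.0005
```

```bash
python3 -c "
from cs import *
s=st();a=grab_frame('scene');w=grab_frame('wrist');b=grab_frame('side')
cv2.imwrite('pics/m11.png',np.hstack([cv2.resize(a['frame'][170:300,230:430],(400,260),interpolation=2),cv2.resize(b['frame'][190:320,200:400],(400,260),interpolation=2)])[:,:,::-1]);save(w,'w11.png');save(b,'b11.png')"
```

```text
t 22.25 TCP [0.4631 0.1143 0.181 ] tip in case mm [-164.7   22.3  156. ] Fcase [ 0.98 -0.24 -0.82] rot [ 3.138  0.006 -2.586] w 0.0005 q [ 0.65  0.09 -0.52 -0.   -0.96 -1.67]
```

View pics/m11.png

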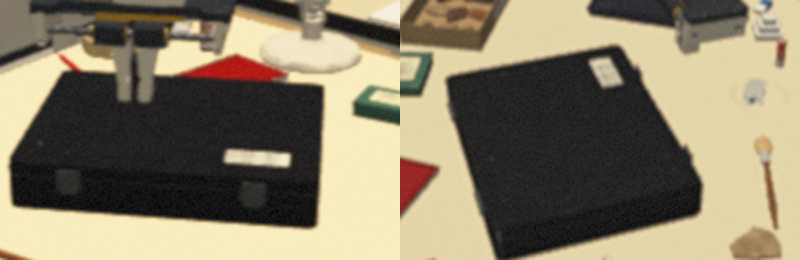

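View pics/w11.png

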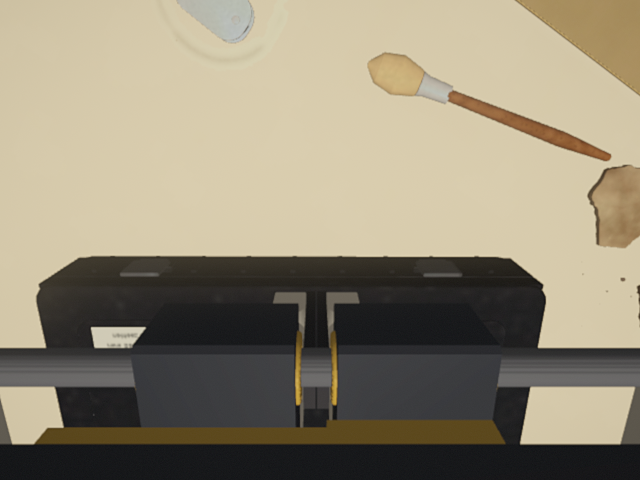

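```bash
python3 -c "
import cv2,numpy as np
w=cv2.imread('pics/w11.png');g=lambda x:(255*(x/255.)**.5).astype('uint8')
a=cv2.resize(g(w[250:300,100:220]),(800,333),interpolation=2)[:, :400*2]
b=cv2.resize(g(w[250:300,380:500]),(800,333),interpolation=2)
cv2.imwrite('pics/z11.png',cv2.resize(np.vstack([a,b]),(720,600)))
from cs import *
A=grab_frame('scene');B=grab_frame('side');save(A,'s12.png')
h=c[4];h0=.003
def latch(y,al,L=.028):
    return [(-.141,y-.013,.055),(-.141,y+.013,.055)]+[(-.141-L*np.sin(al),y+k*.013,.055-L*np.cos(al)) for k in(1,-1)]
polys=[[(-.135,h,0),(-.135,-h,0),(.135,-h,0),(.135,h,0)],[(-.135,h,.058),(-.135,-h,.058),(.135,-h,.058),(.135,h,.058)],latch(.103,0),latch(-.097,0)]
o=[]
for p,cr in((A,(225,170)),(B,(200,190))):
    im=p['frame'][:,:,::-1].copy()[cr[1]:cr[1]+140,cr[0]:cr[0]+190]; im=cv2.resize((255*(im/255.)**.5).astype('uint8'),None,fx=4,fy=4)
    raw=im.copy()
    for q in polys:
        x=((np.array([proj(p,world(c,P))[0] for P in q])-cr)*4).astype(int); cv2.polylines(im,[x],True,(0,255,0),1)
    o.append(np.hstack([raw,im]))
cv2.imwrite('pics/o12.png',cv2.resize(np.vstack(o),(800,600)))
"
```

```text
(no output)
```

View pics/z11.png

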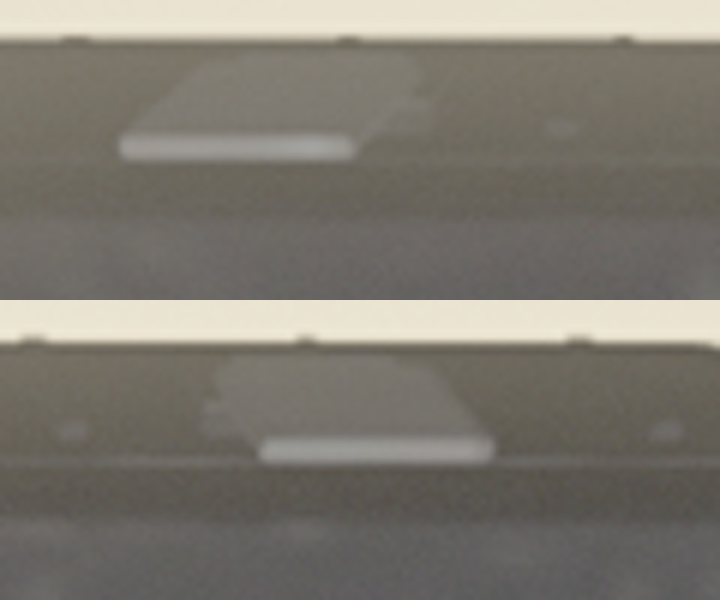

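View pics/o12.png

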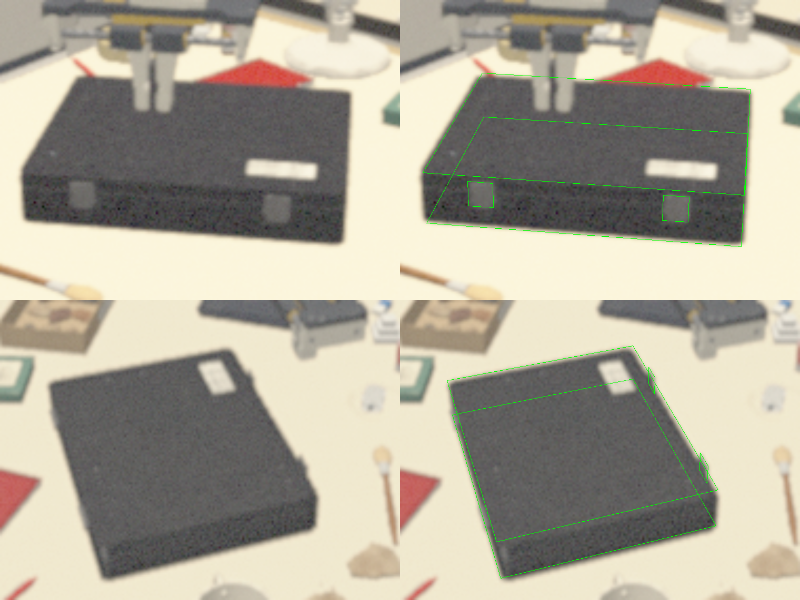

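```bash
python3 -c "
from cs import *
st(); print(job_done())"
```

```text
t 22.5 TCP [0.4615 0.114  0.1781] tip in case mm [-166.4   22.8  153.1] Fcase [ 0.34 -0.62 -0.58] rot [ 3.138e+00  2.000e-03 -2.589e+00] w 0.0006 q [ 0.65  0.09 -0.52 -0.   -0.96 -1.67]
the job is handed in; nothing more can be done
None
```

The case is shut and both latches are pressed flat against its front. I handed it in at 22.5 s with the gripper raised clear and about 1 N on the tool.

- **Lid:** I pushed it down slowly with the closed fingertips until it stopped at 58 to 59 mm. The force rose to about 17 N there.
- **Latches:** only after that I pressed the right latch and then the left one. Each stopped hard, at about 6 N and 8 N.
- **Last checks:** in the final pictures the latches match the modelled flat position and look alike. The case still lies on its first outline to within a pixel or two. The things around it that show in those pictures (brush, loupe, sherds, mug) look where they were; I did not measure each one.

**What went wrong:**
- **Joint limit:** while swinging the tilted tool towards the left latch in free air, joint 3 reached about -1.02, the end of its range. The wrist force briefly read about 108 N, against the limit of 120 N. I backed off, untilted the tool, and the reading went back to zero. I can't rule out that the range was passed there.
- **Wrong sign:** in that same move I gave one row the wrong sign, so the tool dipped about 15 mm just in front of the case. I took no force reading during the dip, but later pictures show nothing moved.

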